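# Sort the kitchenette's full tins, empty tins and spoon

### The arm

A 6-joint arm with a two-finger parallel gripper is mounted at the origin on the work surface. World frame = base frame: x ahead of the robot, y to its left, z up, the work surface at z = 0. Lengths are in m, angles in degrees, forces in N, time in s.
With the tool pointing down it reaches from about 0.375 to 0.925 m from the base axis. Payload 5.7 kg.
Tool frame: the origin (TCP) lies at the very end of the fingers, on their centre line; the grasp point (between the pads) lies 19 mm behind it; z points along the fingers, y is the line along which they close (so a half turn about z gives the same grasp; the last joint's range is limited). The gripper opens to 85 mm and grips with 20 to 120 N. Pads are 22 mm wide; open, the fingers measure 114 mm over their backs; the gripper's body (76 mm by 85 mm) begins 54 mm behind the grasp point. The pads swing forward as they close: fully open they stand 13 mm farther back than shut.
Start: joints at [-70.078, 20.558, 86.54, -0, 72.909, -6.595], TCP at [0.268, -0.537, 0.231] pointing down, gripper open.
Joint ranges: [-170.27, 170.27], [-57.76, 135], [12.27, 136.19], [-55.21, 235.2], [11.17, 155.16], [-170.74, 170.74]. Speed limits (degrees/s): [136.94, 136.94, 180, 180, 180, 180].

### API

Orientations are given as a 3x3 rotation matrix whose columns are the frame's x, y, z axes.
In Python, from bench import status, vision, ctrl gives the robot as it stands.
- The arm moves only by the shell command python3 -m creep 'ROWS'. ROWS is JSON, a list of rows, each an object of numbers: "grip": the opening, from -1 (shut) to 1 (fully open); "tx", "ty", "tz": the shift along the world's x, y, z normalised to -1 to 1, where 1 is 0.025 m; "spin": the turn about the world's z normalised to -1 to 1, where 1 is 0.1 rad. A call has 1 to 5 rows; each row shifts and turns the commanded pose from where the row before left it; what a row does not reach is not made up. A row lasts 1/12 s, in which the tool goes at most 41.7 mm and 7.16 degrees, less where a joint would pass 70% of its speed; a pose out of reach is approached as far as the arm can. A call with a number of a shift or a turn outside -1 to 1 is refused whole. A call with a gripper value outside its range is refused whole. The fingers move at their own pace and stop on an object; the grip force is fixed at half the most. Time passes only in rows, so rows that do not move let the fingers close. It gives the time, the measured TCP pose, the force, the opening and the grip force at its end, in the units of the state.
- status.observe(): the state, without advancing time (a new reading comes with each control period).
- vision.camera(name): name is "side" or "top" or "wrist"; returns a dict with "color" (420x560x3 uint8, red, green, blue), "fovy" (degrees; the focal length in pixels is half the picture's height over the tangent of half this angle, whatever the lens; pixels are square), "cx", "cy" (the principal point, pixels), "k1" (the pictures are not rectified: a ray, as slopes to the right and down, at radius r is drawn at 1 + k1 r^2 times it, then the intrinsics apply), "eye" and "orientation" of the camera in the world. Camera axes: x right, y down, z forward; pixel columns grow to the right and rows downward; lengths in m; the calibration is good to about 2 mm. A picture is of the moment at which its call begins. There is no depth.
- ctrl.finish_job(): hands the job in; it is judged then, once.
The state is a dict: "t": time; "joint_pos": joint angles; "joint_vel": joint speeds; "tau": joint torques, N m; "position": TCP position; "tcp_rot": TCP orientation; "force": force on the tool from outside, world axes, zero at the start; "wrist_torque": the same for the moment, N m; "opening": opening from 0.0 (shut) to 1.0 (fully open); "grasp_force": force on a finger pad.
Only numpy, scipy, OpenCV 4.12 (cv2) and the standard library are available. Lean on these libraries where they do the work, as an engineer would, in place of code of your own. Each camera call takes 0.05 s, during which the arm holds its last target. There are 200 camera calls.

### The job

Sort the things left on the kitchenette worktop: stand every full tin upright in the brown wooden crate and every empty tin upright in the blue bin, and lay the spoon in the grey cutlery tray so that it lies wholly inside. The three closed red tins look alike, so feel by lifting which are full and which are empty, and tip none over. Leave the two mugs and the oil bottle where they stand.

Things in the scene. Friction and masses are not known exactly. Their poses are not given: they have to be found in the camera images.
- tin_a: Square red tin with a pale band and a silver cap, 62 x 62 x 120 mm, closed, free-standing; origin at the centre of its underside, z up, x and y square to its sides. It is either full (400 to 540 g in all) or empty (90 to 115 g in all): the three look exactly alike and which are full changes from time to time, between one and two of them. Grip it across two facing sides, near the top.
- tin_b: Square red tin with a pale band and a silver cap, 62 x 62 x 120 mm, closed, free-standing; origin at the centre of its underside, z up, x and y square to its sides. It is either full (400 to 540 g in all) or empty (90 to 115 g in all): the three look exactly alike and which are full changes from time to time, between one and two of them. Grip it across two facing sides, near the top.
- tin_c: Square red tin with a pale band and a silver cap, 62 x 62 x 120 mm, closed, free-standing; origin at the centre of its underside, z up, x and y square to its sides. It is either full (400 to 540 g in all) or empty (90 to 115 g in all): the three look exactly alike and which are full changes from time to time, between one and two of them. Grip it across two facing sides, near the top.
- crate: Open brown wooden crate for the full tins, fixed to the worktop, 250 x 140 mm outside and 60 mm high, walls and floor 6 mm thick, inside 238 x 128 mm. Room for two tins standing in a row along its long side, about 110 mm between centres. Origin at the centre of its underside; x along the long side, z up.
- returns: Open blue plastic bin for the empty tins, fixed to the worktop, 250 x 140 mm outside and 60 mm high, walls and floor 6 mm thick, inside 238 x 128 mm. Room for two tins standing in a row along its long side, about 110 mm between centres. Origin at the centre of its underside; x along the long side, z up.
- tray: Open grey plastic cutlery tray for the spoon, fixed to the worktop, 100 x 220 mm outside and 35 mm high, walls and floor 4 mm thick. Origin at the centre of its underside; y along the long side, z up.
- spoon: Wooden-handled spoon lying on the worktop, 170 mm long, 75 g; handle 85 mm long, round, 19 mm thick, its axis 10 mm up; steel neck and a shallow bowl 50 mm across. Origin under its middle (where handle meets neck), x along the spoon towards the bowl, z up.
- spoon_grip (a point): Point on the axis of the spoon's handle, 34 mm from the spoon's origin towards the handle end, 10 mm above the worktop when it lies there: where to grip it.
- spoon_nose (a point): Point at the far end of the spoon's bowl, 4 mm above its underside.
- spoon_end (a point): Point at the free end of the spoon's handle, on its axis.
- mug: White mug, 82 mm wide, 95 mm high, origin at the centre of its underside, to be left alone.
- mug2: Second white mug, the same, to be left alone.
- oil: Dark green oil bottle, 60 mm wide, 210 mm high, origin at the centre of its underside, to be left alone.
Things that resemble listed ones, but are neither listed nor needed, are in the scene too. There is more than one size of the tray; the one meant has the size given above. Leave any purple look-alike of the spoon alone.

How it is judged (in metres and radians):
At the end, for the whole second after the job is handed in: Full tins stand upright (within 9 degrees) on the crate's floor and empty ones on the blue bin's, judged by the weight on that floor (over 2.6 N in the crate, 0.4 to 2.0 N in the bin); both ends of the spoon are inside the tray, less than 30 mm above its underside; all at rest (((x of tin_a in the frame of crate between -0.125 and 0.125 m and y of tin_a in the frame of crate between -0.07 and 0.07 m and z of tin_a in the frame of crate below 0.02 m and contact force between tin_a and crate above 2.6 N) or (x of tin_a in the frame of returns between -0.125 and 0.125 m and y of tin_a in the frame of returns between -0.07 and 0.07 m and z of tin_a in the frame of returns below 0.02 m and contact force between tin_a and returns between 0.4 and 2 N)) and angle between each of tin_a, tin_b, tin_c's own z axis and vertical below 0.15 rad and linear speed of each of tin_a, tin_b, tin_c, spoon below 0.02 m/s and ((x of tin_b in the frame of crate between -0.125 and 0.125 m and y of tin_b in the frame of crate between -0.07 and 0.07 m and z of tin_b in the frame of crate below 0.02 m and contact force between tin_b and crate above 2.6 N) or (x of tin_b in the frame of returns between -0.125 and 0.125 m and y of tin_b in the frame of returns between -0.07 and 0.07 m and z of tin_b in the frame of returns below 0.02 m and contact force between tin_b and returns between 0.4 and 2 N)) and ((x of tin_c in the frame of crate between -0.125 and 0.125 m and y of tin_c in the frame of crate between -0.07 and 0.07 m and z of tin_c in the frame of crate below 0.02 m and contact force between tin_c and crate above 2.6 N) or (x of tin_c in the frame of returns between -0.125 and 0.125 m and y of tin_c in the frame of returns between -0.07 and 0.07 m and z of tin_c in the frame of returns below 0.02 m and contact force between tin_c and returns between 0.4 and 2 N)) and x of spoon in the frame of tray between -0.05 and 0.05 m and y of spoon in the frame of tray between -0.11 and 0.11 m and z of each of spoon, spoon_nose, spoon_end in the frame of tray below 0.03 m and x of spoon_nose in the frame of tray between -0.05 and 0.05 m and y of spoon_nose in the frame of tray between -0.11 and 0.11 m and x of spoon_end in the frame of tray between -0.05 and 0.05 m and y of spoon_end in the frame of tray between -0.11 and 0.11 m); the robot touches nothing.
It fails at once if the first mug is pushed more than 30 mm from its place or tipped (distance of mug from where it was at the start of the episode above 0.03 m or angle between mug's own z axis and vertical above 0.4 rad).
It fails at once if the second mug is pushed more than 30 mm from its place or tipped (distance of mug2 from where it was at the start of the episode above 0.03 m or angle between mug2's own z axis and vertical above 0.4 rad).
It fails at once if the oil bottle is pushed more than 30 mm from its place or tipped (distance of oil from where it was at the start of the episode above 0.03 m or angle between oil's own z axis and vertical above 0.4 rad).
It fails at once if a tin is tipped over (angle between any of tin_a, tin_b, tin_c's own z axis and vertical above 0.9 rad).
It also fails if it takes over 72 s, if anything falls off the work surface, if the arm or the gripper's body presses on something with over 40 N, if the wrist force passes 120 N, or if a joint passes its speed limit or range.

## Working session

There is one attempt and no reset: what is moved stays moved. The work goes in short steps, Python scripts to look and compute and a shell command to move; the robot and the scene stay as the last step left them, time stands still between calls to the robot, and variables do not carry over. Pictures are saved under pics/ and viewed, at most 10 in all, crops included, and the job is handed in when it is done.

```bash
ls; mkdir -p pics
python3 - <<'E'
from bench import status, vision, ctrl
import cv2
for n in ("top","side"):
    c=vision.camera(n); cv2.imwrite(f"pics/{n}0.png",c["color"][:,:,::-1])
    print(n,{k:v for k,v in c.items() if k!="color"})
print(status.observe())
E
```

```text
pics
top {'fovy': 57.850218507366776, 'cx': 277.0022288099998, 'cy': 206.82991936753552, 'k1': -0.07648104623973383, 'eye': array([ 0.41830381, -0.01262378,  1.04334323]), 'orientation': array([[ 0.02179838, -0.98888462,  0.14707832],
       [-0.99962636, -0.01913156,  0.01952244],
       [-0.01649161, -0.14744892, -0.98893217]])}
side {'fovy': 46.87402378896702, 'cx': 273.4307565102684, 'cy': 207.40344668023195, 'k1': -0.04935045794954602, 'eye': array([0.00951396, 0.70505832, 1.00018173]), 'orientation': array([[-0.77954058, -0.46070016,  0.42434873],
       [-0.62610612,  0.55417929, -0.54852205],
       [ 0.01753892, -0.69328253, -0.72045244]])}
{'t': 0.1, 'joint_pos': array([-7.00790454e+01,  2.05960512e+01,  8.65925668e+01, -1.04729801e-03,
        7.29104505e+01, -6.59242947e+00]), 'joint_vel': array([ 0.07751055, -0.08772648, -0.12485104, -0.00827367,  0.03926989,
       -0.0753856 ]), 'tau': array([-3.24426692e-04, -5.28657889e+01, -2.79348153e+01, -1.44142582e-04,
        4.92881489e-03, -1.41522762e-05]), 'position': array([ 0.26763909, -0.53630315,  0.23051581]), 'tcp_rot': array([[ 8.94827757e-01,  4.46411154e-01, -6.05561370e-04],
       [ 4.46411528e-01, -8.94826310e-01,  1.61965685e-03],
       [ 1.81160639e-04, -1.71964348e-03, -9.99998505e-01]]), 'force': array([0.28552058, 0.7161867 , 0.03656533]), 'wrist_torque': array([0.04499253, 0.04311326, 0.00164041]), 'grasp_force': 0.0, 'opening': 0.9956989400344115}
```

View pics/top0.png

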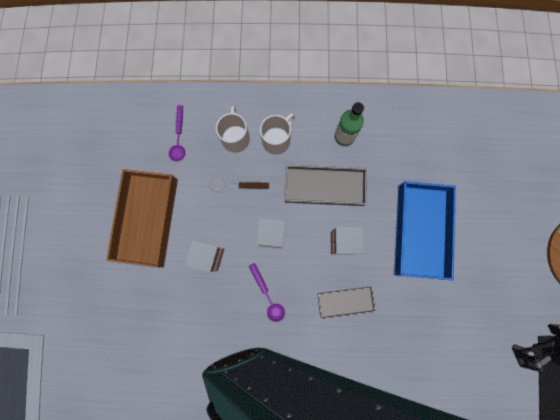

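View pics/side0.png

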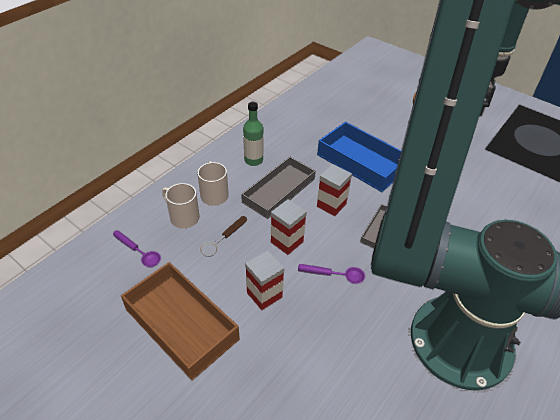

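The top view shows three tin tops near (202,256), (271,233) and (348,240). The crate is at (142,218), the bin at (426,230), and the full-size tray at (326,186). The spoon's handle spans about (240–268,185), with its bowl at (217,185). The mugs are at (232,128) and (276,130), and the oil bottle's base is near (347,135). The side view agrees with this layout.

```bash
cat > h.py <<'E'
import numpy as np, cv2
from bench import status, vision
def cast(c,px,z):
    px=np.asarray(px,float).reshape(-1,1,2); f=c["color"].shape[0]/2/np.tan(np.radians(c["fovy"]/2))
    K=np.array([[f,0,c["cx"]],[0,f,c["cy"]],[0,0,1]])
    s=cv2.undistortPoints(px,K,np.array([c["k1"],0,0,0,0.]),).reshape(-1,2)
    d=np.c_[s,np.ones(len(s))]@np.asarray(c["orientation"]).T; e=np.asarray(c["eye"])
    return e+d*((z-e[2])/d[:,2])[:,None]
def rect(c,mask,box,z,show=""):
    m=np.zeros_like(mask); x0,y0,x1,y1=box; m[y0:y1,x0:x1]=mask[y0:y1,x0:x1]
    k=max(cv2.findContours(m,cv2.RETR_EXTERNAL,cv2.CHAIN_APPROX_NONE)[0],key=cv2.contourArea)
    p=cast(c,k.reshape(-1,2),z)[:,:2]
    (cx,cy),(w,h),a=cv2.minAreaRect((p*1000).astype(np.float32))
    print(show,"centre",round(cx/1000,4),round(cy/1000,4),"size",round(w),round(h),"ang(first side from x)",round(a,1))
E
python3 - <<'E'
from h import *
c=vision.camera("top"); im=c["color"]; hsv=cv2.cvtColor(im,cv2.COLOR_RGB2HSV)
for n,p in dict(tinL=(202,256),tinM=(271,233),tinR=(348,240),bg=(300,270),handle=(255,186),tray=(326,186),neck=(232,185),wall=(290,168),crate=(142,218),bowl=(217,185)).items(): print(n,hsv[p[1],p[0]],im[p[1],p[0]])
H,S,V=[x.astype(int) for x in cv2.split(hsv)]
sil=cv2.morphologyEx(((S<35)&(V>155)).astype(np.uint8)*255,cv2.MORPH_OPEN,np.ones((3,3)))
bg=hsv[270,300]
for n,b in dict(L=(182,236,226,278),M=(252,215,292,252),R=(330,222,368,262)).items():
    mm=(abs(im.astype(int)-im[(b[1]+b[3])//2,(b[0]+b[2])//2]).sum(2)<25).astype(np.uint8)*255
    rect(c,mm,b,.12,"tin"+n)
br=((H<20)&(S>80)&(V>40)).astype(np.uint8)*255
rect(c,br,(100,160,185,275),.06,"crate")
rect(c,((H>100)&(H<125)&(S>150)).astype(np.uint8)*255,(385,170,465,285),.06,"bin")
rect(c,(V<145).astype(np.uint8)*255,(280,160,372,210),.03,"tray")
rect(c,((H<20)&(S>60)).astype(np.uint8)*255,(230,175,275,195),.012,"handle")
cv2.imwrite("pics/c.png",cv2.resize(im[150:290,100:300],None,fx=4,fy=4,interpolation=0)[:,:,::-1])
E
```

```text
tinL [109  24 167] [151 157 167]
tinM [109  25 166] [150 156 166]
tinR [109  24 168] [152 158 168]
bg [112  29 160] [142 147 160]
handle [ 12 144  69] [69 45 30]
tray [  6   9 135] [135 131 130]
neck [113  21 159] [146 149 159]
wall [160  11  70] [70 67 69]
crate [ 13 144 129] [129  87  56]
bowl [112  31 157] [138 143 157]
tinL centre 0.4369 0.1816 size 90 106 ang(first side from x) 3.1
tinM centre 0.4913 0.0178 size 88 96 ang(first side from x) 1.2
tinR centre 0.4816 -0.1774 size 66 75 ang(first side from x) 1.0
crate centre 0.5303 0.3639 size 155 247 ang(first side from x) 84.5
bin centre 0.5127 -0.382 size 152 247 ang(first side from x) 86.1
tray centre 0.6318 -0.1222 size 224 110 ang(first side from x) 88.4
handle centre 0.6302 0.0743 size 14 81 ang(first side from x) 1.0
```

View pics/c.png

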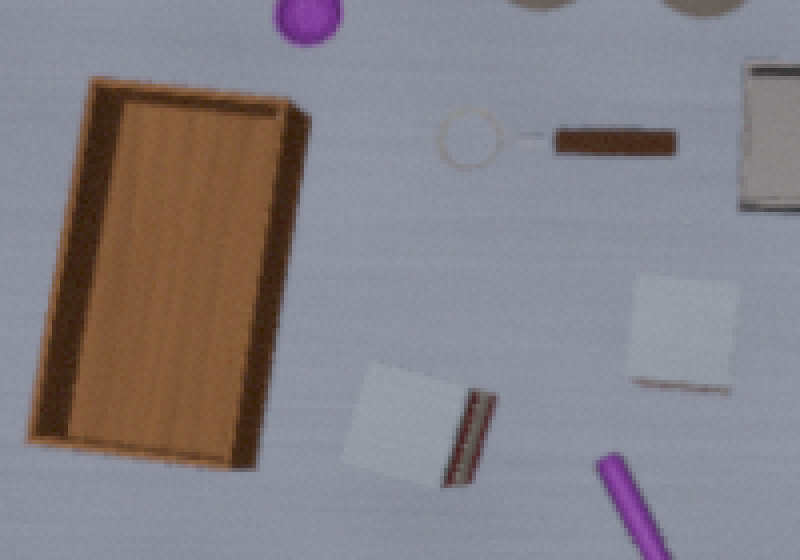

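The crop shows the left tin's top with corners near (370,362), (472,390), (443,487) and (340,460), and the middle tin's near (637,273), (740,285), (730,388) and (632,378), both at 4x. The crate rim is clear. I'll crop the right half the same way.

Run:
```python
from h import *
c=vision.camera("top"); im=c["color"][150:290,270:470].astype(float)
im=cv2.resize(np.clip((im-100)*2+30,0,255).astype(np.uint8),None,fx=4,fy=4,interpolation=1)
cv2.imwrite("pics/c2.png",im[:,:,::-1])
```

```text
(no output)
```

View pics/c2.png

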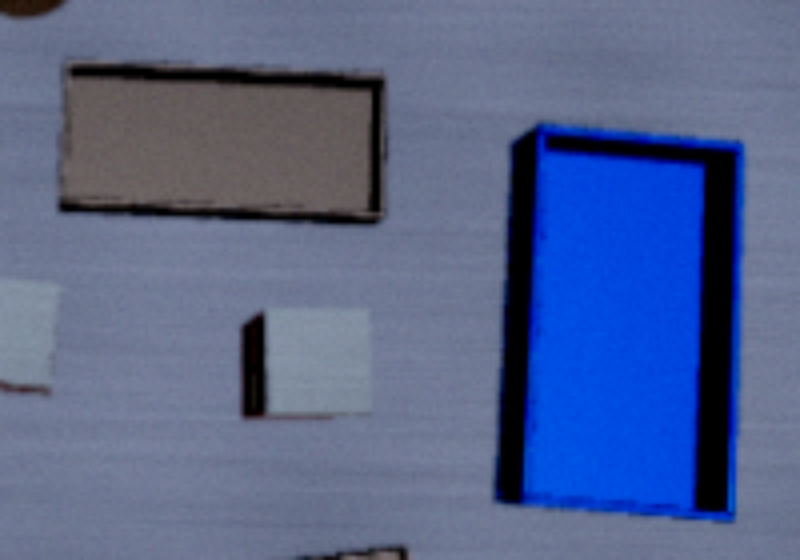

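Right crop at 4x: tin R's top spans (266,308)–(371,414). The bin rim's corners are (540,124), (742,142), (735,520) and (522,502). The tray rim's are (66,62), (385,74), (381,214) and (60,205).

Run:
```python
from h import *
c=vision.camera("top")
def q(n,pts,off,z):
    p=cast(c,np.array(pts)/4-.375+off,z)[:,:2]; e=np.roll(p,-1,0)-p
    print(n,p.mean(0).round(4),"edges",np.linalg.norm(e,axis=1).round(3),"angs",np.degrees(np.arctan2(e[:,1],e[:,0])).round(1))
A=np.array([100,150]);B=np.array([270,150])
q("L",[(370,362),(472,390),(443,487),(340,460)],A,.12)
q("M",[(637,273),(740,285),(730,388),(632,378)],A,.12)
q("R",[(266,308),(370,308),(371,413),(267,414)],B,.12)
q("crate",[(92,77),(290,98),(235,468),(27,442)],A,.06)
q("bin",[(540,124),(742,142),(735,520),(522,502)],B,.06)
q("tray",[(66,62),(385,74),(381,214),(60,205)],B,.035)
q("spoon handle",[(555,129),(677,131),(677,156),(555,154)],A,.012)
print("bowl",cast(c,np.array([[470,138]])/4-.375+A,.006))
```

```text
L [0.4319 0.1872] edges [0.065 0.061 0.065 0.062] angs [-103.7  165.5   77.2  -14.4]
M [0.4926 0.0193] edges [0.063 0.063 0.06  0.064] angs [-95.5 175.6  85.4  -1.1]
R [ 0.4783 -0.1715] edges [0.064 0.064 0.063 0.064] angs [ -88.9 -179.9   91.6    0.6]
crate [0.5311 0.3702] edges [0.139 0.247 0.141 0.247] angs [-95.3 175.1  84.9  -5.6]
bin [ 0.5128 -0.3902] edges [0.137 0.249 0.139 0.248] angs [-93.8 176.5  85.9  -4.1]
tray [ 0.6328 -0.1224] edges [0.218 0.097 0.216 0.099] angs [-91.1 177.6  89.5  -1.3]
spoon handle [0.6309 0.0739] edges [0.085 0.018 0.085 0.018] angs [ -89.9 -178.6   90.1    2.2]
bowl [[0.63357025 0.1768218  0.006     ]]
```

Every measured size matches the given one. First move: above the right tin.

```bash
python3 -m creep '[{"grip":1,"tx":0.56,"ty":0.97,"tz":0,"spin":-0.89},{"grip":1,"tx":0.56,"ty":0.97,"tz":0,"spin":-0.89},{"grip":1,"tx":0.56,"ty":0.97,"tz":0,"spin":-0.89},{"grip":1,"tx":0.56,"ty":0.97,"tz":0,"spin":-0.89},{"grip":1,"tx":0.56,"ty":0.97,"tz":0,"spin":-0.89}]'
python3 -m creep '[{"grip":1,"tx":0.56,"ty":0.97},{"grip":1,"tx":0.56,"ty":0.97},{"grip":1,"tx":0.56,"ty":0.97},{"grip":1,"tx":0.56,"ty":0.97},{"grip":1,"tx":0.56,"ty":0.97}]'
python3 -m creep '[{"grip":1,"tx":0.56,"ty":0.97},{"grip":1,"tx":0.56,"ty":0.97},{"grip":1,"tx":0.56,"ty":0.97},{"grip":1,"tx":0.56,"ty":0.97},{"grip":1,"tx":0.56,"ty":0.97}]'
python3 -m creep '[{"grip":1},{"grip":1}]'
python3 - <<'E'
from h import *
s=status.observe(); print(s["tcp_rot"].round(3).tolist())
c=vision.camera("wrist"); print(c["eye"]); cv2.imwrite("pics/w1.png",c["color"][:,:,::-1])
E
```

```text
t: 0.67
position: [0.3382, -0.4144, 0.2312]
tcp_rot: [[1.0, 0.013, -0.0], [0.013, -1.0, 0.0], [-0.0, -0.0, -1.0]]
force: [0.1, 1.2, -1.0]
opening: 0.997
grasp_force: 0.0
[[1.0, 0.013, -0.0], [0.013, -1.0, 0.0], [-0.0, -0.0, -1.0]]
[ 0.42149102 -0.41386416  0.37296195]$[0]: bad value
$[0]: bad value
$[0]: bad value
```

All five keys are required in each row. Continuing.

```bash
python3 -m creep '[{"grip":1,"tx":0.56,"ty":0.97,"tz":0,"spin":0},{"grip":1,"tx":0.56,"ty":0.97,"tz":0,"spin":0},{"grip":1,"tx":0.56,"ty":0.97,"tz":0,"spin":0},{"grip":1,"tx":0.56,"ty":0.97,"tz":0,"spin":0},{"grip":1,"tx":0.56,"ty":0.97,"tz":0,"spin":0}]'
python3 -m creep '[{"grip":1,"tx":0.56,"ty":0.97,"tz":0,"spin":0},{"grip":1,"tx":0.56,"ty":0.97,"tz":0,"spin":0},{"grip":1,"tx":0.56,"ty":0.97,"tz":0,"spin":0},{"grip":1,"tx":0.56,"ty":0.97,"tz":0,"spin":0},{"grip":1,"tx":0.56,"ty":0.97,"tz":0,"spin":0}]'
python3 -m creep '[{"grip":1,"tx":0,"ty":0,"tz":0,"spin":0},{"grip":1,"tx":0,"ty":0,"tz":0,"spin":0}]'
python3 - <<'E'
from h import *
c=vision.camera("wrist"); print(c["eye"],c["orientation"]); cv2.imwrite("pics/w2.png",c["color"][:,:,::-1])
E
```

```text
t: 1.13
position: [0.4083, -0.2933, 0.2313]
tcp_rot: [[1.0, 0.018, 0.0], [0.018, -1.0, 0.0], [0.0, -0.0, -1.0]]
force: [0.8, -0.9, 0.3]
opening: 0.997
grasp_force: 0.0
t: 1.55
position: [0.4783, -0.172, 0.2313]
tcp_rot: [[1.0, 0.018, 0.0], [0.018, -1.0, -0.0], [0.0, 0.0, -1.0]]
force: [1.1, 0.2, -0.1]
opening: 1.005
grasp_force: 0.0
t: 1.72
position: [0.4782, -0.1722, 0.2312]
tcp_rot: [[1.0, 0.021, -0.0], [0.021, -1.0, 0.0], [-0.0, -0.0, -1.0]]
force: [-0.4, -1.1, 0.1]
opening: 1.0
grasp_force: 0.0
[ 0.56154724 -0.17086723  0.3730134 ] [[ 1.99072521e-02 -9.45922291e-01 -3.23781904e-01]
 [-9.99801523e-01 -1.90884553e-02 -5.70478337e-03]
 [-7.84214645e-04  3.23831208e-01 -9.46114546e-01]]
```

View pics/w2.png

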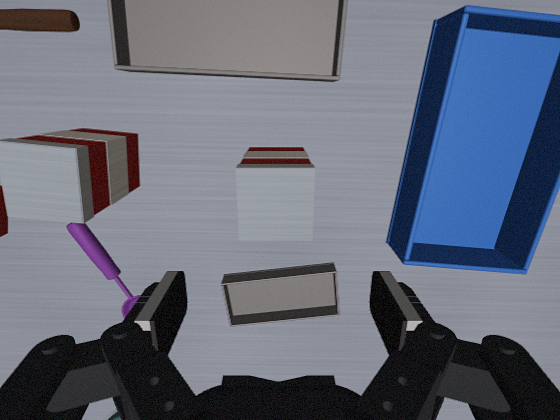

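The wrist view shows the right tin's top centred at (275,204), between fingers that sit symmetric about column 276. Alignment is good, so I'll descend, grip and lift.

```bash
python3 - <<'E'
from h import *
c=vision.camera("wrist"); p=cast(c,[(237,167),(314,167),(315,241),(238,241)],.12); print(p.mean(0));
E
python3 -m creep '[{"grip":1,"tx":0,"ty":0,"tz":-1,"spin":0},{"grip":1,"tx":0,"ty":0,"tz":-1,"spin":0},{"grip":1,"tx":0,"ty":0,"tz":-1,"spin":0},{"grip":1,"tx":0,"ty":0,"tz":-1,"spin":0},{"grip":1,"tx":0,"ty":0,"tz":-1,"spin":0}]'
python3 -m creep '[{"grip":1,"tx":0,"ty":0,"tz":-1,"spin":0},{"grip":0.2,"tx":0,"ty":0,"tz":0,"spin":0},{"grip":0,"tx":0,"ty":0,"tz":0,"spin":0},{"grip":0,"tx":0,"ty":0,"tz":0,"spin":0},{"grip":0,"tx":0,"ty":0,"tz":0,"spin":0}]'
python3 -m creep '[{"grip":0,"tx":0,"ty":0,"tz":0,"spin":0},{"grip":0,"tx":0,"ty":0,"tz":0,"spin":0},{"grip":0,"tx":0,"ty":0,"tz":0,"spin":0},{"grip":0,"tx":0,"ty":0,"tz":0,"spin":0}]'
```

```text
[ 0.47633619 -0.17161669  0.12      ]
t: 2.23
position: [0.4774, -0.1745, 0.1054]
tcp_rot: [[1.0, 0.016, 0.0], [0.016, -1.0, -0.0], [0.0, 0.001, -1.0]]
force: [-0.1, -0.6, -0.5]
opening: 1.0
grasp_force: 0.0
t: 2.65
position: [0.4785, -0.174, 0.0824]
tcp_rot: [[1.0, 0.017, 0.002], [0.017, -1.0, -0.001], [0.002, 0.001, -1.0]]
force: [0.1, -0.2, -4.9]
opening: 0.722
grasp_force: 66.7
t: 2.98
position: [0.478, -0.1732, 0.0816]
tcp_rot: [[1.0, 0.018, 0.001], [0.018, -1.0, -0.0], [0.001, 0.0, -1.0]]
force: [0.5, -0.2, -5.0]
opening: 0.719
grasp_force: 66.7
```

```bash
python3 -m creep '[{"grip":0,"tx":0,"ty":0,"tz":0.5,"spin":0},{"grip":0,"tx":0,"ty":0,"tz":1,"spin":0},{"grip":0,"tx":0,"ty":0,"tz":1,"spin":0},{"grip":0,"tx":0,"ty":0,"tz":1,"spin":0},{"grip":0,"tx":0,"ty":0,"tz":0.5,"spin":0}]'
for i in 1 2 3; do python3 -m creep '[{"grip":0,"tx":0,"ty":0,"tz":0,"spin":0}]' | grep force; done
```

```text
t: 3.4
position: [0.479, -0.1737, 0.1841]
tcp_rot: [[1.0, 0.018, 0.003], [0.018, -1.0, -0.002], [0.003, 0.002, -1.0]]
force: [1.2, -0.4, -3.9]
opening: 0.716
grasp_force: 66.9
force: [1.2, -0.0, -5.9]
grasp_force: 66.9
force: [-0.1, -0.8, -5.3]
grasp_force: 66.9
force: [0.0, -0.5, -5.0]
grasp_force: 66.9
```

About 5.2 N, so this tin is full. It goes in the crate's far slot, target (0.586, 0.365).

```bash
python3 -m creep '[{"grip":0,"tx":0,"ty":0,"tz":1,"spin":0},{"grip":0,"tx":0,"ty":0.5,"tz":1,"spin":0},{"grip":0,"tx":0.2,"ty":0.98,"tz":1,"spin":-0.5},{"grip":0,"tx":0.2,"ty":0.98,"tz":0,"spin":-0.5},{"grip":0,"tx":0.2,"ty":0.98,"tz":0,"spin":0}]'
python3 -m creep '[{"grip":0,"tx":0.2,"ty":0.98,"tz":0,"spin":0},{"grip":0,"tx":0.2,"ty":0.98,"tz":0,"spin":0},{"grip":0,"tx":0.2,"ty":0.98,"tz":0,"spin":0},{"grip":0,"tx":0.2,"ty":0.98,"tz":0,"spin":0},{"grip":0,"tx":0.2,"ty":0.98,"tz":0,"spin":0}]'
python3 -m creep '[{"grip":0,"tx":0.2,"ty":0.98,"tz":0,"spin":0},{"grip":0,"tx":0.2,"ty":0.98,"tz":0,"spin":0},{"grip":0,"tx":0.2,"ty":0.98,"tz":0,"spin":0},{"grip":0,"tx":0.2,"ty":0.98,"tz":0,"spin":0},{"grip":0,"tx":0.2,"ty":0.98,"tz":0,"spin":0}]'
python3 -m creep '[{"grip":0,"tx":0.2,"ty":0.98,"tz":0,"spin":0},{"grip":0,"tx":0.2,"ty":0.98,"tz":0,"spin":0},{"grip":0,"tx":0.2,"ty":0.98,"tz":0,"spin":0},{"grip":0,"tx":0.2,"ty":0.98,"tz":0,"spin":0},{"grip":0,"tx":0.2,"ty":0.98,"tz":0,"spin":0}]'
python3 -m creep '[{"grip":0,"tx":0.2,"ty":0.98,"tz":0,"spin":0},{"grip":0,"tx":0.2,"ty":0.98,"tz":0,"spin":0},{"grip":0,"tx":0.2,"ty":0.8,"tz":0,"spin":0},{"grip":0,"tx":0,"ty":0.3,"tz":0,"spin":0},{"grip":0,"tx":0,"ty":0,"tz":0,"spin":0}]'
```

```text
t: 4.07
position: [0.4933, -0.0865, 0.2564]
tcp_rot: [[0.996, -0.086, 0.001], [-0.086, -0.996, -0.0], [0.001, -0.0, -1.0]]
force: [0.4, -0.8, -5.3]
opening: 0.717
grasp_force: 70.8
t: 4.48
position: [0.5167, 0.0367, 0.2542]
tcp_rot: [[0.997, -0.082, -0.004], [-0.082, -0.997, 0.0], [-0.004, 0.0, -1.0]]
force: [0.4, -0.5, -4.2]
opening: 0.715
grasp_force: 70.8
t: 4.9
position: [0.5417, 0.1589, 0.254]
tcp_rot: [[0.997, -0.082, -0.004], [-0.082, -0.997, -0.001], [-0.004, 0.001, -1.0]]
force: [0.1, -0.1, -4.6]
opening: 0.72
grasp_force: 70.8
t: 5.32
position: [0.5668, 0.2812, 0.2536]
tcp_rot: [[0.997, -0.082, -0.004], [-0.082, -0.997, -0.001], [-0.004, 0.002, -1.0]]
force: [-0.5, 0.0, -4.7]
opening: 0.718
grasp_force: 70.8
t: 5.73
position: [0.5818, 0.3584, 0.2536]
tcp_rot: [[0.997, -0.08, -0.003], [-0.08, -0.997, -0.001], [-0.003, 0.001, -1.0]]
force: [-0.3, -1.4, -3.5]
opening: 0.719
grasp_force: 71.0
```

```bash
python3 -m creep '[{"grip":0,"tx":0.16,"ty":0.26,"tz":-1,"spin":0},{"grip":0,"tx":0,"ty":0,"tz":-1,"spin":0},{"grip":0,"tx":0,"ty":0,"tz":-1,"spin":0},{"grip":0,"tx":0,"ty":0,"tz":-1,"spin":0},{"grip":0,"tx":0,"ty":0,"tz":-1,"spin":0}]'
python3 -m creep '[{"grip":0,"tx":0,"ty":0,"tz":-0.8,"spin":0},{"grip":0,"tx":0,"ty":0,"tz":-0.4,"spin":0},{"grip":0,"tx":0,"ty":0,"tz":-0.2,"spin":0},{"grip":0,"tx":0,"ty":0,"tz":0,"spin":0},{"grip":0,"tx":0,"ty":0,"tz":0,"spin":0}]'
python3 -m creep '[{"grip":0,"tx":0,"ty":0,"tz":0,"spin":0},{"grip":0,"tx":0,"ty":0,"tz":0,"spin":0}]'
```

```text
t: 6.15
position: [0.5859, 0.3614, 0.1291]
tcp_rot: [[0.997, -0.083, -0.002], [-0.083, -0.997, -0.002], [-0.002, 0.002, -1.0]]
force: [0.4, -0.1, -4.6]
opening: 0.72
grasp_force: 71.4
t: 6.57
position: [0.5874, 0.3632, 0.097]
tcp_rot: [[0.997, -0.082, 0.001], [-0.082, -0.997, 0.0], [0.001, -0.0, -1.0]]
force: [0.1, 0.5, -3.9]
opening: 0.714
grasp_force: 71.3
t: 6.73
position: [0.5879, 0.3638, 0.098]
tcp_rot: [[0.997, -0.082, 0.003], [-0.082, -0.997, 0.001], [0.003, -0.002, -1.0]]
force: [0.3, 1.1, -3.8]
opening: 0.72
grasp_force: 71.3
```

```bash
for i in 1 2; do python3 -m creep '[{"grip":0,"tx":0,"ty":0,"tz":-0.15,"spin":0},{"grip":0,"tx":0,"ty":0,"tz":0,"spin":0},{"grip":0,"tx":0,"ty":0,"tz":0,"spin":0}]' | egrep 'posi|^force'; done
```

```text
position: [0.5867, 0.3634, 0.0926]
force: [-0.5, 0.1, -4.7]
position: [0.5865, 0.3633, 0.0884]
force: [-0.2, -0.1, -4.5]
```

```bash
python3 -m creep '[{"grip":0,"tx":0,"ty":0,"tz":-0.04,"spin":0},{"grip":0.6,"tx":0,"ty":0,"tz":0,"spin":0},{"grip":0.8,"tx":0,"ty":0,"tz":0,"spin":0},{"grip":1,"tx":0,"ty":0,"tz":0,"spin":0},{"grip":1,"tx":0,"ty":0,"tz":0,"spin":0}]'
python3 -m creep '[{"grip":1,"tx":0,"ty":0,"tz":0.5,"spin":0},{"grip":1,"tx":0,"ty":0,"tz":1,"spin":0},{"grip":1,"tx":0,"ty":0,"tz":1,"spin":0},{"grip":1,"tx":0,"ty":0,"tz":1,"spin":0},{"grip":1,"tx":0,"ty":0,"tz":1,"spin":0}]'
python3 -m creep '[{"grip":1,"tx":-0.77,"ty":-0.88,"tz":0,"spin":-0.4},{"grip":1,"tx":-0.77,"ty":-0.88,"tz":0,"spin":-0.4},{"grip":1,"tx":-0.77,"ty":-0.88,"tz":0,"spin":-0.4},{"grip":1,"tx":-0.77,"ty":-0.88,"tz":0,"spin":-0.4},{"grip":1,"tx":-0.77,"ty":-0.88,"tz":0,"spin":0}]'
python3 -m creep '[{"grip":1,"tx":-0.77,"ty":-0.88,"tz":0,"spin":0},{"grip":1,"tx":-0.77,"ty":-0.88,"tz":0,"spin":0},{"grip":1,"tx":-0.77,"ty":-0.88,"tz":0,"spin":0},{"grip":1,"tx":0,"ty":0,"tz":0,"spin":0},{"grip":1,"tx":0,"ty":0,"tz":0,"spin":0}]'
python3 - <<'E'
from h import *
c=vision.camera("top"); cv2.imwrite("pics/t2.png",c["color"][:,:,::-1])
E
```

```text
t: 7.65
position: [0.5874, 0.3636, 0.0885]
tcp_rot: [[0.997, -0.082, 0.001], [-0.082, -0.997, 0.001], [0.001, -0.001, -1.0]]
force: [-0.8, 0.1, -0.6]
opening: 0.996
grasp_force: 0.0
t: 8.07
position: [0.587, 0.3634, 0.2028]
tcp_rot: [[0.997, -0.082, 0.001], [-0.082, -0.997, 0.001], [0.001, -0.001, -1.0]]
force: [0.6, 0.2, -1.0]
opening: 1.001
grasp_force: 0.0
t: 8.48
position: [0.4899, 0.2526, 0.2016]
tcp_rot: [[0.97, -0.242, 0.002], [-0.242, -0.97, 0.001], [0.001, -0.001, -1.0]]
force: [-0.4, -0.8, 0.2]
opening: 0.999
grasp_force: 0.0
t: 8.9
position: [0.4323, 0.1867, 0.2014]
tcp_rot: [[0.97, -0.241, 0.001], [-0.241, -0.97, 0.0], [0.001, -0.001, -1.0]]
force: [0.2, 0.6, 1.0]
opening: 1.003
grasp_force: 0.0
```

View pics/t2.png

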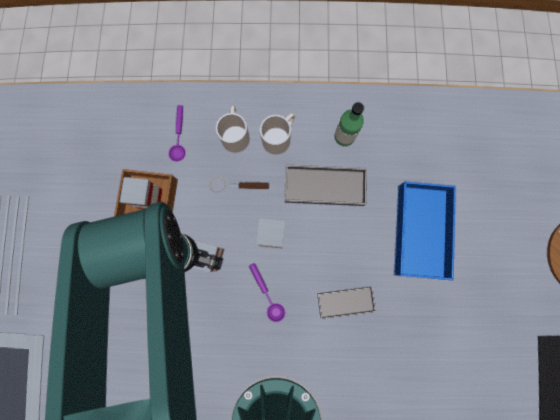

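The first tin stands upright in the crate's far end, with its top near (136,191). The gripper is now over the left tin at (205,257).

```bash
python3 -m creep '[{"grip":1,"tx":0,"ty":0,"tz":-1,"spin":0},{"grip":1,"tx":0,"ty":0,"tz":-1,"spin":0},{"grip":1,"tx":0,"ty":0,"tz":-1,"spin":0},{"grip":1,"tx":0,"ty":0,"tz":-1,"spin":0},{"grip":1,"tx":0,"ty":0,"tz":-0.8,"spin":0}]'
python3 -m creep '[{"grip":1,"tx":0,"ty":0,"tz":0,"spin":0},{"grip":0.2,"tx":0,"ty":0,"tz":0,"spin":0},{"grip":0,"tx":0,"ty":0,"tz":0,"spin":0},{"grip":0,"tx":0,"ty":0,"tz":0,"spin":0},{"grip":0,"tx":0,"ty":0,"tz":0,"spin":0}]'
python3 -m creep '[{"grip":0,"tx":0,"ty":0,"tz":0,"spin":0},{"grip":0,"tx":0,"ty":0,"tz":0,"spin":0},{"grip":0,"tx":0,"ty":0,"tz":0,"spin":0},{"grip":0,"tx":0,"ty":0,"tz":0,"spin":0}]'
python3 -m creep '[{"grip":0,"tx":0,"ty":0,"tz":0.5,"spin":0},{"grip":0,"tx":0,"ty":0,"tz":1,"spin":0},{"grip":0,"tx":0,"ty":0,"tz":1,"spin":0},{"grip":0,"tx":0,"ty":0,"tz":1,"spin":0},{"grip":0,"tx":0,"ty":0,"tz":0.5,"spin":0}]'
for i in 1 2 3; do python3 -m creep '[{"grip":0,"tx":0,"ty":0,"tz":0,"spin":0}]' | egrep 'posi|force'; done
```

```text
t: 9.37
position: [0.4343, 0.1884, 0.0791]
tcp_rot: [[0.971, -0.239, 0.001], [-0.239, -0.971, 0.001], [0.001, -0.001, -1.0]]
force: [-0.4, -0.4, -0.4]
opening: 1.002
grasp_force: 0.0
t: 9.78
position: [0.4343, 0.1879, 0.0817]
tcp_rot: [[0.971, -0.24, 0.003], [-0.24, -0.971, 0.001], [0.003, -0.002, -1.0]]
force: [-0.3, -0.1, -0.6]
opening: 0.718
grasp_force: 65.0
t: 10.12
position: [0.4344, 0.1879, 0.0816]
tcp_rot: [[0.971, -0.24, 0.003], [-0.24, -0.971, 0.001], [0.003, -0.002, -1.0]]
force: [0.6, 0.9, 7.4]
opening: 0.719
grasp_force: 66.0
t: 10.53
position: [0.4339, 0.1876, 0.1832]
tcp_rot: [[0.971, -0.24, 0.004], [-0.24, -0.971, 0.001], [0.003, -0.002, -1.0]]
force: [0.7, -0.4, -1.3]
opening: 0.721
grasp_force: 65.3
position: [0.4348, 0.1879, 0.1834]
force: [-0.0, 0.4, -1.3]
grasp_force: 65.3
position: [0.4331, 0.1874, 0.1808]
force: [0.1, 0.4, -1.9]
grasp_force: 65.3
position: [0.432, 0.1871, 0.1794]
force: [0.2, 0.3, -1.0]
grasp_force: 65.3
```

About 1.3 N, so this one is empty. It goes in the bin's far slot, target (0.568, -0.394).

```bash
python3 -m creep '[{"grip":0,"tx":0,"ty":0,"tz":1,"spin":0},{"grip":0,"tx":0.2,"ty":-0.5,"tz":1,"spin":0},{"grip":0,"tx":0.22,"ty":-0.97,"tz":1,"spin":0.44},{"grip":0,"tx":0.22,"ty":-0.97,"tz":0,"spin":0.44},{"grip":0,"tx":0.22,"ty":-0.97,"tz":0,"spin":0.44}]'
python3 -m creep '[{"grip":0,"tx":0.23,"ty":-0.97,"tz":0,"spin":0.44},{"grip":0,"tx":0.23,"ty":-0.97,"tz":0,"spin":0},{"grip":0,"tx":0.23,"ty":-0.97,"tz":0,"spin":0},{"grip":0,"tx":0.23,"ty":-0.97,"tz":0,"spin":0},{"grip":0,"tx":0.23,"ty":-0.97,"tz":0,"spin":0}]'
python3 -m creep '[{"grip":0,"tx":0.23,"ty":-0.97,"tz":0,"spin":0},{"grip":0,"tx":0.23,"ty":-0.97,"tz":0,"spin":0},{"grip":0,"tx":0.23,"ty":-0.97,"tz":0,"spin":0},{"grip":0,"tx":0.23,"ty":-0.97,"tz":0,"spin":0},{"grip":0,"tx":0.23,"ty":-0.97,"tz":0,"spin":0}]'
python3 -m creep '[{"grip":0,"tx":0.23,"ty":-0.97,"tz":0,"spin":0},{"grip":0,"tx":0.23,"ty":-0.97,"tz":0,"spin":0},{"grip":0,"tx":0.23,"ty":-0.97,"tz":0,"spin":0},{"grip":0,"tx":0.23,"ty":-0.97,"tz":0,"spin":0},{"grip":0,"tx":0.23,"ty":-0.97,"tz":0,"spin":0}]'
python3 -m creep '[{"grip":0,"tx":0.23,"ty":-0.97,"tz":0,"spin":0},{"grip":0,"tx":0.23,"ty":-0.97,"tz":0,"spin":0},{"grip":0,"tx":0.23,"ty":-0.97,"tz":0,"spin":0},{"grip":0,"tx":0.23,"ty":-0.97,"tz":0,"spin":0},{"grip":0,"tx":0.23,"ty":-0.97,"tz":0,"spin":0}]'
python3 -m creep '[{"grip":0,"tx":0,"ty":0,"tz":0,"spin":0},{"grip":0,"tx":0,"ty":0,"tz":0,"spin":0}]'
```

```text
t: 11.2
position: [0.4549, 0.1014, 0.2554]
tcp_rot: [[0.994, -0.107, 0.001], [-0.107, -0.994, 0.0], [0.001, -0.0, -1.0]]
force: [-0.0, -0.4, -0.7]
opening: 0.718
grasp_force: 65.6
t: 11.62
position: [0.4821, -0.0202, 0.2534]
tcp_rot: [[0.998, -0.066, -0.003], [-0.066, -0.998, 0.001], [-0.003, -0.001, -1.0]]
force: [0.6, -0.8, 0.0]
opening: 0.718
grasp_force: 65.6
t: 12.03
position: [0.5109, -0.1412, 0.2532]
tcp_rot: [[0.998, -0.066, -0.003], [-0.066, -0.998, 0.002], [-0.003, -0.001, -1.0]]
force: [1.4, 0.5, -0.8]
opening: 0.719
grasp_force: 65.6
t: 12.45
position: [0.5398, -0.2623, 0.2529]
tcp_rot: [[0.998, -0.066, -0.003], [-0.066, -0.998, 0.002], [-0.003, -0.002, -1.0]]
force: [0.8, -0.4, -0.7]
opening: 0.72
grasp_force: 65.6
t: 12.87
position: [0.5686, -0.3835, 0.2525]
tcp_rot: [[0.998, -0.066, -0.003], [-0.066, -0.998, 0.003], [-0.003, -0.003, -1.0]]
force: [0.2, -0.5, -0.4]
opening: 0.72
grasp_force: 65.6
t: 13.03
position: [0.5686, -0.3835, 0.2525]
tcp_rot: [[0.998, -0.068, -0.003], [-0.068, -0.998, 0.003], [-0.003, -0.002, -1.0]]
force: [1.2, 0.6, -1.4]
opening: 0.717
grasp_force: 65.8
```

```bash
python3 -m creep '[{"grip":0,"tx":0,"ty":-0.4,"tz":-1,"spin":0},{"grip":0,"tx":0,"ty":0,"tz":-1,"spin":0},{"grip":0,"tx":0,"ty":0,"tz":-1,"spin":0},{"grip":0,"tx":0,"ty":0,"tz":-1,"spin":0},{"grip":0,"tx":0,"ty":0,"tz":-1,"spin":0}]'
python3 -m creep '[{"grip":0,"tx":0,"ty":0,"tz":-0.8,"spin":0},{"grip":0,"tx":0,"ty":0,"tz":-0.4,"spin":0},{"grip":0,"tx":0,"ty":0,"tz":-0.2,"spin":0},{"grip":0,"tx":0,"ty":0,"tz":-0.1,"spin":0},{"grip":0,"tx":0,"ty":0,"tz":0,"spin":0}]'
python3 -m creep '[{"grip":0,"tx":0,"ty":0,"tz":0,"spin":0},{"grip":0,"tx":0,"ty":0,"tz":0,"spin":0}]'
```

```text
t: 13.45
position: [0.5684, -0.3908, 0.128]
tcp_rot: [[0.998, -0.066, -0.002], [-0.066, -0.998, 0.002], [-0.002, -0.002, -1.0]]
force: [0.2, -0.5, -1.1]
opening: 0.719
grasp_force: 65.7
t: 13.87
position: [0.5696, -0.3926, 0.093]
tcp_rot: [[0.998, -0.066, 0.0], [-0.066, -0.998, 0.0], [0.0, -0.0, -1.0]]
force: [-0.2, -0.2, -1.3]
opening: 0.721
grasp_force: 65.7
t: 14.03
position: [0.5702, -0.3935, 0.0943]
tcp_rot: [[0.998, -0.066, 0.002], [-0.066, -0.998, -0.002], [0.002, 0.001, -1.0]]
force: [-0.2, -0.2, -0.8]
opening: 0.717
grasp_force: 65.7
```

```bash
python3 -m creep '[{"grip":0,"tx":0,"ty":0,"tz":-0.14,"spin":0},{"grip":0,"tx":0,"ty":0,"tz":-0.1,"spin":0},{"grip":0,"tx":0,"ty":0,"tz":0,"spin":0},{"grip":0,"tx":0,"ty":0,"tz":0,"spin":0}]'
python3 -m creep '[{"grip":0.6,"tx":0,"ty":0,"tz":0,"spin":0},{"grip":0.8,"tx":0,"ty":0,"tz":0,"spin":0},{"grip":1,"tx":0,"ty":0,"tz":0,"spin":0},{"grip":1,"tx":0,"ty":0,"tz":0,"spin":0}]'
python3 -m creep '[{"grip":1,"tx":0,"ty":0,"tz":0.5,"spin":0},{"grip":1,"tx":0,"ty":0,"tz":1,"spin":0},{"grip":1,"tx":0,"ty":0,"tz":1,"spin":0},{"grip":1,"tx":0,"ty":0,"tz":1,"spin":0},{"grip":1,"tx":0,"ty":0,"tz":1,"spin":-0.1}]'
python3 -m creep '[{"grip":1,"tx":-0.18,"ty":0.97,"tz":0,"spin":0},{"grip":1,"tx":-0.18,"ty":0.97,"tz":0,"spin":0},{"grip":1,"tx":-0.18,"ty":0.97,"tz":0,"spin":0},{"grip":1,"tx":-0.18,"ty":0.97,"tz":0,"spin":0},{"grip":1,"tx":-0.18,"ty":0.97,"tz":0,"spin":0}]'
python3 -m creep '[{"grip":1,"tx":-0.18,"ty":0.97,"tz":0,"spin":0},{"grip":1,"tx":-0.18,"ty":0.97,"tz":0,"spin":0},{"grip":1,"tx":-0.18,"ty":0.97,"tz":0,"spin":0},{"grip":1,"tx":-0.18,"ty":0.97,"tz":0,"spin":0},{"grip":1,"tx":-0.18,"ty":0.97,"tz":0,"spin":0}]'
python3 -m creep '[{"grip":1,"tx":-0.18,"ty":0.97,"tz":0,"spin":0},{"grip":1,"tx":-0.18,"ty":0.97,"tz":0,"spin":0},{"grip":1,"tx":-0.18,"ty":0.97,"tz":0,"spin":0},{"grip":1,"tx":-0.18,"ty":0.97,"tz":0,"spin":0},{"grip":1,"tx":-0.18,"ty":0.97,"tz":0,"spin":0}]'
python3 -m creep '[{"grip":1,"tx":-0.18,"ty":0.97,"tz":0,"spin":0},{"grip":1,"tx":-0.18,"ty":0.97,"tz":0,"spin":0},{"grip":1,"tx":0,"ty":0,"tz":0,"spin":0},{"grip":1,"tx":0,"ty":0,"tz":0,"spin":0}]'
python3 - <<'E'
from h import *
c=vision.camera("wrist"); w=c["color"]
t=vision.camera("top")["color"]
cv2.imwrite("pics/w3.png",cv2.resize(np.hstack([w,t]),(800,300))[:,:,::-1])
E
```

```text
t: 14.37
position: [0.57, -0.3933, 0.0876]
tcp_rot: [[0.998, -0.066, 0.001], [-0.066, -0.998, -0.001], [0.002, 0.001, -1.0]]
force: [-0.3, 0.6, 3.9]
opening: 0.719
grasp_force: 66.1
t: 14.7
position: [0.5691, -0.3927, 0.0865]
tcp_rot: [[0.998, -0.066, -0.0], [-0.066, -0.998, 0.001], [-0.001, -0.0, -1.0]]
force: [0.3, 0.3, -0.4]
opening: 1.002
grasp_force: 0.0
t: 15.12
position: [0.5693, -0.3928, 0.2013]
tcp_rot: [[0.997, -0.076, 0.0], [-0.076, -0.997, -0.0], [0.0, 0.0, -1.0]]
force: [-0.4, -0.1, -0.2]
opening: 0.999
grasp_force: 0.0
t: 15.53
position: [0.5466, -0.2706, 0.2003]
tcp_rot: [[0.997, -0.076, 0.001], [-0.076, -0.997, -0.0], [0.001, 0.0, -1.0]]
force: [-0.5, 0.1, -1.4]
opening: 1.004
grasp_force: 0.0
t: 15.95
position: [0.5242, -0.1493, 0.2003]
tcp_rot: [[0.997, -0.076, 0.001], [-0.076, -0.997, -0.0], [0.001, 0.0, -1.0]]
force: [-0.2, 0.9, 0.7]
opening: 1.0
grasp_force: 0.0
t: 16.37
position: [0.5017, -0.0281, 0.2003]
tcp_rot: [[0.997, -0.076, 0.001], [-0.076, -0.997, -0.0], [0.001, 0.0, -1.0]]
force: [-0.2, -0.6, 0.1]
opening: 1.003
grasp_force: 0.0
t: 16.7
position: [0.4927, 0.0203, 0.2001]
tcp_rot: [[0.997, -0.074, 0.001], [-0.074, -0.997, -0.0], [0.001, 0.0, -1.0]]
force: [0.4, -0.4, -0.6]
opening: 0.997
grasp_force: 0.0
```

View pics/w3.png

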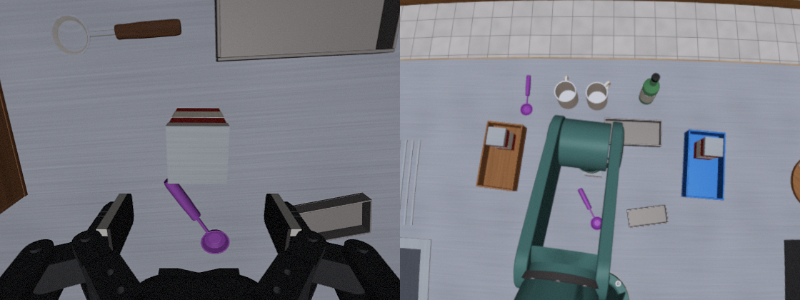

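The wrist view shows the third tin at (197,153), centred between the fingers. In the top view the crate tin stands at (497,137) and the bin tin at (712,147), both upright. Next, grip and weigh the third tin.

```bash
python3 -m creep '[{"grip":1,"tx":0,"ty":0,"tz":-1,"spin":0},{"grip":1,"tx":0,"ty":0,"tz":-1,"spin":0},{"grip":1,"tx":0,"ty":0,"tz":-1,"spin":0},{"grip":1,"tx":0,"ty":0,"tz":-1,"spin":0},{"grip":1,"tx":0,"ty":0,"tz":-0.8,"spin":0}]'
python3 -m creep '[{"grip":1,"tx":0,"ty":0,"tz":0,"spin":0},{"grip":0.2,"tx":0,"ty":0,"tz":0,"spin":0},{"grip":0,"tx":0,"ty":0,"tz":0,"spin":0},{"grip":0,"tx":0,"ty":0,"tz":0,"spin":0},{"grip":0,"tx":0,"ty":0,"tz":0,"spin":0}]'
python3 -m creep '[{"grip":0,"tx":0,"ty":0,"tz":0,"spin":0},{"grip":0,"tx":0,"ty":0,"tz":0,"spin":0},{"grip":0,"tx":0,"ty":0,"tz":0,"spin":0},{"grip":0,"tx":0,"ty":0,"tz":0,"spin":0}]'
python3 -m creep '[{"grip":0,"tx":0,"ty":0,"tz":0.5,"spin":0},{"grip":0,"tx":0,"ty":0,"tz":1,"spin":0},{"grip":0,"tx":0,"ty":0,"tz":1,"spin":0},{"grip":0,"tx":0,"ty":0,"tz":1,"spin":0},{"grip":0,"tx":0,"ty":0,"tz":0.5,"spin":0}]'
for i in 1 2 3 4; do python3 -m creep '[{"grip":0,"tx":0,"ty":0,"tz":0,"spin":0}]' | egrep 'posi|^force'; done
```

```text
t: 17.22
position: [0.4929, 0.0181, 0.0779]
tcp_rot: [[0.997, -0.078, -0.0], [-0.078, -0.997, -0.0], [-0.0, 0.0, -1.0]]
force: [0.5, 0.2, 0.7]
opening: 0.999
grasp_force: 0.0
t: 17.63
position: [0.4941, 0.019, 0.0806]
tcp_rot: [[0.997, -0.076, 0.003], [-0.076, -0.997, -0.0], [0.003, 0.0, -1.0]]
force: [-0.1, -0.2, -1.2]
opening: 0.719
grasp_force: 64.5
t: 17.97
position: [0.4942, 0.0191, 0.0805]
tcp_rot: [[0.997, -0.076, 0.003], [-0.076, -0.997, -0.001], [0.003, 0.0, -1.0]]
force: [-0.7, 0.5, 6.8]
opening: 0.722
grasp_force: 64.8
t: 18.38
position: [0.494, 0.0193, 0.1822]
tcp_rot: [[0.997, -0.076, 0.004], [-0.076, -0.997, -0.0], [0.004, 0.0, -1.0]]
force: [1.0, -0.2, -1.1]
opening: 0.716
grasp_force: 65.3
position: [0.495, 0.0192, 0.1824]
force: [0.0, 1.0, -0.4]
position: [0.4931, 0.0194, 0.1798]
force: [-0.2, 0.2, -0.9]
position: [0.4919, 0.0195, 0.1784]
force: [-0.1, 0.6, -2.1]
position: [0.4916, 0.0195, 0.1779]
force: [-0.6, 0.0, -1.3]
```

Empty again, so it goes in the bin's near slot, target (0.458, -0.387).

```bash
python3 -m creep '[{"grip":0,"tx":0,"ty":0,"tz":1,"spin":0},{"grip":0,"tx":-0.08,"ty":-0.5,"tz":0.5,"spin":0},{"grip":0,"tx":-0.08,"ty":-0.95,"tz":0,"spin":0},{"grip":0,"tx":-0.08,"ty":-0.95,"tz":0,"spin":0},{"grip":0,"tx":-0.08,"ty":-0.95,"tz":0,"spin":0}]'
python3 -m creep '[{"grip":0,"tx":-0.08,"ty":-0.95,"tz":0,"spin":0},{"grip":0,"tx":-0.08,"ty":-0.95,"tz":0,"spin":0},{"grip":0,"tx":-0.08,"ty":-0.95,"tz":0,"spin":0},{"grip":0,"tx":-0.08,"ty":-0.95,"tz":0,"spin":0},{"grip":0,"tx":-0.08,"ty":-0.95,"tz":0,"spin":0}]'
python3 -m creep '[{"grip":0,"tx":-0.08,"ty":-0.95,"tz":0,"spin":0},{"grip":0,"tx":-0.08,"ty":-0.95,"tz":0,"spin":0},{"grip":0,"tx":-0.08,"ty":-0.95,"tz":0,"spin":0},{"grip":0,"tx":-0.08,"ty":-0.95,"tz":0,"spin":0},{"grip":0,"tx":-0.08,"ty":-0.95,"tz":0,"spin":0}]'
python3 -m creep '[{"grip":0,"tx":-0.08,"ty":-0.95,"tz":0,"spin":0},{"grip":0,"tx":-0.08,"ty":-0.95,"tz":0,"spin":0},{"grip":0,"tx":-0.08,"ty":-0.95,"tz":0,"spin":0},{"grip":0,"tx":-0.08,"ty":-0.6,"tz":0,"spin":0},{"grip":0,"tx":0,"ty":0,"tz":0,"spin":0}]'
python3 -m creep '[{"grip":0,"tx":0,"ty":0,"tz":0,"spin":0},{"grip":0,"tx":0,"ty":0,"tz":0,"spin":0}]'
```

```text
t: 19.13
position: [0.4841, -0.0649, 0.2158]
tcp_rot: [[0.997, -0.075, -0.002], [-0.075, -0.997, 0.001], [-0.002, -0.0, -1.0]]
force: [-0.1, -0.1, -1.6]
opening: 0.716
grasp_force: 65.4
t: 19.55
position: [0.4739, -0.1838, 0.2153]
tcp_rot: [[0.997, -0.076, -0.002], [-0.076, -0.997, 0.002], [-0.002, -0.001, -1.0]]
force: [-0.4, -0.2, -0.6]
opening: 0.726
grasp_force: 65.4
t: 19.97
position: [0.4639, -0.3025, 0.2151]
tcp_rot: [[0.997, -0.076, -0.002], [-0.076, -0.997, 0.002], [-0.002, -0.002, -1.0]]
force: [0.8, 0.6, -0.1]
opening: 0.722
grasp_force: 65.4
t: 20.38
position: [0.4562, -0.3909, 0.2154]
tcp_rot: [[0.997, -0.078, -0.001], [-0.078, -0.997, -0.0], [-0.001, 0.0, -1.0]]
force: [0.4, 0.8, -1.0]
opening: 0.723
grasp_force: 65.5
t: 20.55
position: [0.4565, -0.3868, 0.2159]
tcp_rot: [[0.997, -0.076, -0.001], [-0.076, -0.997, 0.002], [-0.001, -0.002, -1.0]]
force: [-0.7, 0.6, -0.7]
opening: 0.722
grasp_force: 65.5
```

```bash
python3 -m creep '[{"grip":0,"tx":0,"ty":0,"tz":-1,"spin":0},{"grip":0,"tx":0,"ty":0,"tz":-1,"spin":0},{"grip":0,"tx":0,"ty":0,"tz":-1,"spin":0},{"grip":0,"tx":0,"ty":0,"tz":-1,"spin":0},{"grip":0,"tx":0,"ty":0,"tz":-0.6,"spin":0}]'
python3 -m creep '[{"grip":0,"tx":0,"ty":0,"tz":-0.3,"spin":0},{"grip":0,"tx":0,"ty":0,"tz":-0.1,"spin":0},{"grip":0,"tx":0,"ty":0,"tz":0,"spin":0},{"grip":0,"tx":0,"ty":0,"tz":0,"spin":0}]'
```

```text
t: 20.97
position: [0.4559, -0.3853, 0.0993]
tcp_rot: [[0.997, -0.075, -0.002], [-0.075, -0.997, 0.003], [-0.003, -0.003, -1.0]]
force: [-0.3, 1.7, -0.3]
opening: 0.713
grasp_force: 65.3
t: 21.3
position: [0.4576, -0.3883, 0.0928]
tcp_rot: [[0.997, -0.076, 0.001], [-0.076, -0.997, -0.001], [0.001, 0.001, -1.0]]
force: [0.3, 0.1, 0.0]
opening: 0.723
grasp_force: 65.3
```

```bash
python3 -m creep '[{"grip":0,"tx":0,"ty":0,"tz":-0.14,"spin":0},{"grip":0,"tx":0,"ty":0,"tz":-0.1,"spin":0},{"grip":0,"tx":0,"ty":0,"tz":0,"spin":0},{"grip":0,"tx":0,"ty":0,"tz":0,"spin":0}]'
python3 -m creep '[{"grip":0.6,"tx":0,"ty":0,"tz":0,"spin":0},{"grip":0.8,"tx":0,"ty":0,"tz":0,"spin":0},{"grip":1,"tx":0,"ty":0,"tz":0,"spin":0},{"grip":1,"tx":0,"ty":0,"tz":0,"spin":0}]'
python3 -m creep '[{"grip":1,"tx":0,"ty":0,"tz":0.5,"spin":0},{"grip":1,"tx":0,"ty":0,"tz":1,"spin":0},{"grip":1,"tx":0,"ty":0,"tz":1,"spin":0},{"grip":1,"tx":0,"ty":0,"tz":1,"spin":0},{"grip":1,"tx":0,"ty":0,"tz":1,"spin":0}]'
python3 -m creep '[{"grip":1,"tx":0.35,"ty":0.94,"tz":0,"spin":0.88},{"grip":1,"tx":0.35,"ty":0.94,"tz":0,"spin":0.88},{"grip":1,"tx":0.35,"ty":0.94,"tz":0,"spin":0.88},{"grip":1,"tx":0.35,"ty":0.94,"tz":0,"spin":0.88},{"grip":1,"tx":0.35,"ty":0.94,"tz":0,"spin":0.88}]'
python3 -m creep '[{"grip":1,"tx":0.35,"ty":0.94,"tz":0,"spin":0.88},{"grip":1,"tx":0.35,"ty":0.94,"tz":0,"spin":0.88},{"grip":1,"tx":0.35,"ty":0.94,"tz":0,"spin":0.88},{"grip":1,"tx":0.35,"ty":0.94,"tz":0,"spin":0.88},{"grip":1,"tx":0.35,"ty":0.94,"tz":0,"spin":0.88}]'
python3 -m creep '[{"grip":1,"tx":0.35,"ty":0.94,"tz":0,"spin":0.88},{"grip":1,"tx":0.35,"ty":0.94,"tz":0,"spin":0.88},{"grip":1,"tx":0.35,"ty":0.94,"tz":0,"spin":0.88},{"grip":1,"tx":0.35,"ty":0.94,"tz":0,"spin":0.88},{"grip":1,"tx":0.35,"ty":0.94,"tz":0,"spin":0.88}]'
python3 -m creep '[{"grip":0.3,"tx":0.35,"ty":0.94,"tz":0,"spin":0.88},{"grip":0.3,"tx":0.35,"ty":0.94,"tz":0,"spin":0.88},{"grip":0.3,"tx":0.35,"ty":0.94,"tz":0,"spin":0.88},{"grip":0.3,"tx":0.35,"ty":0.94,"tz":0,"spin":0.88},{"grip":0.3,"tx":0.35,"ty":0.94,"tz":0,"spin":0}]'
python3 -m creep '[{"grip":0.3,"tx":0,"ty":0,"tz":0,"spin":0},{"grip":0.3,"tx":0,"ty":0,"tz":0,"spin":0}]'
python3 - <<'E'
from h import *
c=vision.camera("wrist"); w=c["color"]
t=vision.camera("side")["color"]
cv2.imwrite("pics/w4.png",cv2.resize(np.hstack([w,t]),(800,300))[:,:,::-1])
E
```

```text
t: 21.63
position: [0.4575, -0.3887, 0.0866]
tcp_rot: [[0.997, -0.076, 0.001], [-0.076, -0.997, -0.001], [0.002, 0.001, -1.0]]
force: [0.8, 0.6, 2.8]
opening: 0.72
grasp_force: 65.5
t: 21.97
position: [0.4567, -0.388, 0.0856]
tcp_rot: [[0.997, -0.076, -0.0], [-0.076, -0.997, 0.0], [-0.0, -0.0, -1.0]]
force: [0.7, -0.4, 0.7]
opening: 0.998
grasp_force: 0.0
t: 22.38
position: [0.4566, -0.3879, 0.1992]
tcp_rot: [[0.997, -0.076, -0.0], [-0.076, -0.997, 0.001], [-0.0, -0.001, -1.0]]
force: [1.3, 0.1, -0.7]
opening: 1.003
grasp_force: 0.0
t: 22.8
position: [0.5007, -0.2695, 0.1983]
tcp_rot: [[0.933, 0.359, -0.0], [0.359, -0.933, 0.0], [-0.0, -0.0, -1.0]]
force: [0.2, 0.8, -0.9]
opening: 0.999
grasp_force: 0.0
t: 23.22
position: [0.5445, -0.1519, 0.1982]
tcp_rot: [[0.691, 0.723, -0.0], [0.723, -0.691, 0.0], [-0.0, -0.0, -1.0]]
force: [0.5, 0.3, 0.4]
opening: 1.003
grasp_force: 0.0
t: 23.63
position: [0.5882, -0.0344, 0.1982]
tcp_rot: [[0.317, 0.948, -0.0], [0.948, -0.317, 0.0], [-0.0, -0.0, -1.0]]
force: [0.6, 0.6, 0.2]
opening: 0.996
grasp_force: 0.0
t: 24.05
position: [0.632, 0.0831, 0.1981]
tcp_rot: [[-0.03, 1.0, -0.001], [1.0, 0.03, -0.0], [-0.0, -0.001, -1.0]]
force: [-0.2, 0.8, -0.1]
opening: 0.652
grasp_force: 0.0
t: 24.22
position: [0.6319, 0.0831, 0.1979]
tcp_rot: [[-0.027, 1.0, -0.001], [1.0, 0.027, -0.0], [-0.0, -0.001, -1.0]]
force: [0.1, -0.5, -0.9]
opening: 0.65
grasp_force: 0.0
```

View pics/w4.png

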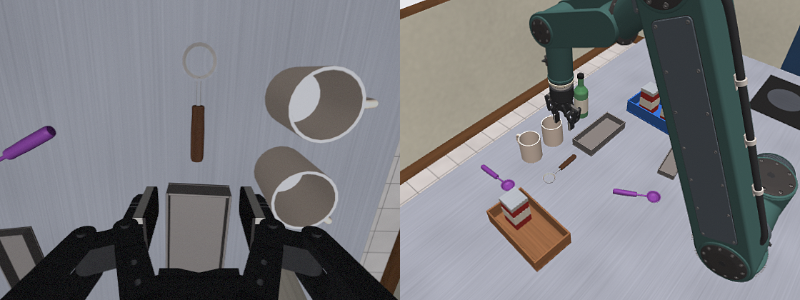

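The wrist view shows the spoon handle at (197,133), centred between the fingers at columns ~150 and 245. The side view shows the mugs clear of the gripper. The yaw is 1.5° off, so I'll trim it and descend.

```bash
python3 -m creep '[{"grip":0.3,"tx":0,"ty":0,"tz":-1,"spin":-0.25},{"grip":0.3,"tx":0,"ty":0,"tz":-1,"spin":0},{"grip":0.3,"tx":0,"ty":0,"tz":-1,"spin":0},{"grip":0.3,"tx":0,"ty":0,"tz":-1,"spin":0},{"grip":0.3,"tx":0,"ty":0,"tz":-1,"spin":0}]'
python3 -m creep '[{"grip":0.3,"tx":-0.03,"ty":0,"tz":-1,"spin":0},{"grip":0.3,"tx":0,"ty":0,"tz":-0.8,"spin":0},{"grip":0.3,"tx":0,"ty":0,"tz":-0.4,"spin":0},{"grip":0.3,"tx":0,"ty":0,"tz":0,"spin":0},{"grip":0.3,"tx":0,"ty":0,"tz":0,"spin":0}]'
```

```text
t: 24.73
position: [0.6315, 0.0804, 0.0724]
tcp_rot: [[0.002, 1.0, 0.0], [1.0, -0.002, -0.0], [-0.0, 0.0, -1.0]]
force: [-0.4, -0.3, 0.0]
opening: 0.654
grasp_force: 0.0
t: 25.15
position: [0.631, 0.0811, 0.0184]
tcp_rot: [[0.001, 1.0, -0.001], [1.0, -0.001, -0.0], [-0.0, -0.001, -1.0]]
force: [1.0, 0.1, 0.8]
opening: 0.649
grasp_force: 0.0
```

```bash
python3 -m creep '[{"grip":0.3,"tx":0,"ty":0,"tz":-0.35,"spin":0},{"grip":0.3,"tx":0,"ty":0,"tz":-0.17,"spin":0},{"grip":0.3,"tx":0,"ty":0,"tz":0,"spin":0},{"grip":0.3,"tx":0,"ty":0,"tz":0,"spin":0},{"grip":-0.5,"tx":0,"ty":0,"tz":0,"spin":0}]'
python3 -m creep '[{"grip":-1,"tx":0,"ty":0,"tz":0,"spin":0},{"grip":-1,"tx":0,"ty":0,"tz":0,"spin":0},{"grip":-1,"tx":0,"ty":0,"tz":0,"spin":0},{"grip":-1,"tx":0,"ty":0,"tz":0,"spin":0},{"grip":-1,"tx":0,"ty":0,"tz":0,"spin":0}]'
python3 -m creep '[{"grip":-1,"tx":0,"ty":0,"tz":0,"spin":0},{"grip":-1,"tx":0,"ty":0,"tz":0,"spin":0}]'
```

```text
t: 25.57
position: [0.6314, 0.082, 0.0057]
tcp_rot: [[-0.0, 1.0, 0.001], [1.0, 0.0, 0.0], [0.0, 0.001, -1.0]]
force: [-0.8, -0.2, 0.0]
opening: 0.524
grasp_force: 0.0
t: 25.98
position: [0.6314, 0.082, 0.0059]
tcp_rot: [[-0.0, 1.0, 0.001], [1.0, 0.0, 0.0], [0.0, 0.001, -1.0]]
force: [-1.3, -0.6, 5.2]
opening: 0.194
grasp_force: 58.8
t: 26.15
position: [0.6314, 0.082, 0.0059]
tcp_rot: [[-0.0, 1.0, 0.001], [1.0, 0.0, 0.0], [0.0, 0.001, -1.0]]
force: [-1.4, 0.1, 5.9]
opening: 0.195
grasp_force: 58.8
```

```bash
python3 -m creep '[{"grip":-1,"tx":0,"ty":0,"tz":0.5,"spin":0},{"grip":-1,"tx":0,"ty":0,"tz":1,"spin":0},{"grip":-1,"tx":0,"ty":0,"tz":1,"spin":0},{"grip":-1,"tx":0,"ty":0,"tz":1,"spin":0},{"grip":-1,"tx":0,"ty":0,"tz":0.5,"spin":0}]'
python3 -m creep '[{"grip":-1,"tx":0,"ty":-0.5,"tz":0,"spin":0},{"grip":-1,"tx":0,"ty":-0.9,"tz":0,"spin":0},{"grip":-1,"tx":0,"ty":-0.9,"tz":0,"spin":0},{"grip":-1,"tx":0,"ty":-0.9,"tz":0,"spin":0},{"grip":-1,"tx":0,"ty":-0.9,"tz":0,"spin":0}]'
python3 -m creep '[{"grip":-1,"tx":0.03,"ty":-0.9,"tz":0,"spin":0},{"grip":-1,"tx":0.03,"ty":-0.9,"tz":0,"spin":0},{"grip":-1,"tx":0,"ty":-0.9,"tz":0,"spin":0},{"grip":-1,"tx":0,"ty":-0.9,"tz":0,"spin":0},{"grip":-1,"tx":0,"ty":-0.9,"tz":0,"spin":0}]'
python3 -m creep '[{"grip":-1,"tx":0,"ty":-0.9,"tz":0,"spin":0},{"grip":-1,"tx":0,"ty":0,"tz":0,"spin":0},{"grip":-1,"tx":0,"ty":0,"tz":0,"spin":0}]'
python3 - <<'E'
from h import *
w=vision.camera("wrist")["color"]
t=vision.camera("side")["color"][130:340,140:420]
cv2.imwrite("pics/w5.png",np.hstack([cv2.resize(w,(400,300)),cv2.resize(t,(400,300))])[:,:,::-1])
E
```

```text
t: 26.57
position: [0.6327, 0.0819, 0.1088]
tcp_rot: [[-0.0, 1.0, 0.004], [1.0, 0.0, 0.0], [0.0, 0.004, -1.0]]
force: [0.7, 0.4, -0.3]
opening: 0.193
grasp_force: 58.8
t: 26.98
position: [0.6298, -0.0223, 0.1037]
tcp_rot: [[-0.0, 1.0, -0.003], [1.0, 0.0, -0.0], [-0.0, -0.003, -1.0]]
force: [-0.2, 0.9, -1.1]
opening: 0.198
grasp_force: 58.8
t: 27.4
position: [0.6311, -0.1349, 0.1035]
tcp_rot: [[0.0, 1.0, -0.003], [1.0, -0.0, 0.001], [0.001, -0.003, -1.0]]
force: [0.4, 0.1, -0.9]
opening: 0.197
grasp_force: 58.8
t: 27.65
position: [0.6314, -0.1573, 0.1038]
tcp_rot: [[0.003, 1.0, -0.002], [1.0, -0.003, 0.001], [0.001, -0.002, -1.0]]
force: [-0.8, 0.1, -1.6]
opening: 0.196
grasp_force: 58.8
```

View pics/w5.png

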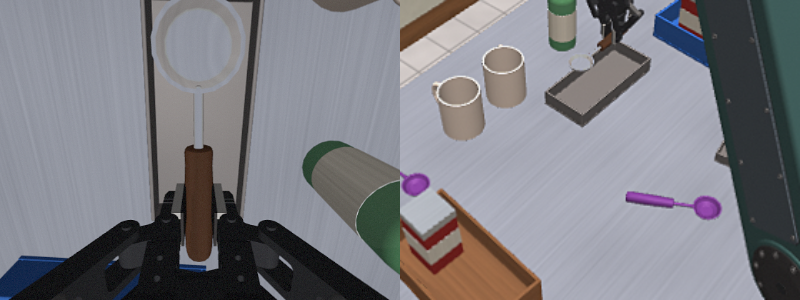

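The wrist view shows the spoon firmly held, with the bowl at (197,45) and the handle at (198,200). It is aligned with the tray beneath. Lowering.

```bash
python3 -m creep '[{"grip":-1,"tx":0,"ty":0,"tz":-1,"spin":0},{"grip":-1,"tx":0,"ty":0,"tz":-1,"spin":0},{"grip":-1,"tx":0,"ty":0,"tz":-1,"spin":0},{"grip":-1,"tx":0,"ty":0,"tz":-0.4,"spin":0},{"grip":-1,"tx":0,"ty":0,"tz":0,"spin":0}]'
python3 -m creep '[{"grip":-1,"tx":0.04,"ty":0,"tz":0,"spin":0},{"grip":-1,"tx":0,"ty":0,"tz":0,"spin":0}]'
```

```text
t: 28.17
position: [0.63, -0.1537, 0.0172]
tcp_rot: [[-0.001, 1.0, -0.006], [1.0, 0.001, 0.002], [0.002, -0.006, -1.0]]
force: [-0.4, -0.4, -0.2]
opening: 0.197
grasp_force: 58.8
t: 28.33
position: [0.6349, -0.1556, 0.0215]
tcp_rot: [[-0.001, 1.0, 0.002], [1.0, 0.001, -0.001], [-0.001, 0.002, -1.0]]
force: [-0.2, -0.3, -1.7]
opening: 0.193
grasp_force: 58.8
```

```bash
python3 -m creep '[{"grip":-1,"tx":-0.06,"ty":0,"tz":-0.3,"spin":0},{"grip":-1,"tx":0,"ty":0,"tz":0,"spin":0},{"grip":-1,"tx":0,"ty":0,"tz":0,"spin":0}]' | egrep 'posi|^force'
python3 -m creep '[{"grip":-1,"tx":0,"ty":0,"tz":-0.1,"spin":0},{"grip":-1,"tx":0,"ty":0,"tz":0,"spin":0},{"grip":-1,"tx":0,"ty":0,"tz":0,"spin":0}]' | egrep 'posi|^force'
```

```text
position: [0.632, -0.1556, 0.0131]
force: [0.6, 0.4, -0.6]
position: [0.632, -0.1557, 0.0103]
force: [0.3, -0.2, -0.5]
```

```bash
python3 -m creep '[{"grip":-0.4,"tx":0,"ty":0,"tz":0,"spin":0},{"grip":-0.2,"tx":0,"ty":0,"tz":0,"spin":0},{"grip":-0.1,"tx":0,"ty":0,"tz":0,"spin":0},{"grip":-0.1,"tx":0,"ty":0,"tz":0,"spin":0},{"grip":-0.1,"tx":0,"ty":0,"tz":0,"spin":0}]'
python3 -m creep '[{"grip":-0.1,"tx":0,"ty":0,"tz":0.4,"spin":0},{"grip":-0.1,"tx":0,"ty":0,"tz":1,"spin":0},{"grip":-0.1,"tx":0,"ty":0,"tz":1,"spin":0},{"grip":-0.1,"tx":0,"ty":0,"tz":1,"spin":0},{"grip":-0.1,"tx":0,"ty":0,"tz":1,"spin":0}]'
python3 -m creep '[{"grip":-0.1,"tx":-1,"ty":0.5,"tz":1,"spin":0},{"grip":-0.1,"tx":-1,"ty":0.5,"tz":1,"spin":0},{"grip":-0.1,"tx":-1,"ty":0.5,"tz":1,"spin":0},{"grip":-0.1,"tx":-1,"ty":0.5,"tz":0,"spin":0},{"grip":-0.1,"tx":-1,"ty":0.5,"tz":0,"spin":0}]'
python3 -m creep '[{"grip":-0.1,"tx":-0.5,"ty":1,"tz":0,"spin":0},{"grip":-0.1,"tx":-0.5,"ty":1,"tz":0,"spin":0},{"grip":-0.1,"tx":0,"ty":1,"tz":0,"spin":0},{"grip":-0.1,"tx":0,"ty":1,"tz":0,"spin":0},{"grip":-0.1,"tx":0,"ty":0,"tz":0,"spin":0}]'
python3 - <<'E'
from h import *
a=vision.camera("top")["color"]
b=vision.camera("side")["color"]
cv2.imwrite("pics/f.png",np.hstack([cv2.resize(a[90:300,95:375+95],(470,300)),cv2.resize(b[60:340,100:408],(330,300))])[:,:,::-1])
E
```

```text
t: 29.25
position: [0.6321, -0.1556, 0.0104]
tcp_rot: [[-0.0, 1.0, 0.0], [1.0, 0.0, -0.0], [-0.0, 0.0, -1.0]]
force: [-0.5, -1.0, 0.3]
opening: 0.447
grasp_force: 0.0
t: 29.67
position: [0.632, -0.1556, 0.1221]
tcp_rot: [[-0.0, 1.0, 0.0], [1.0, 0.0, -0.0], [-0.0, 0.0, -1.0]]
force: [-0.1, -0.9, -0.5]
opening: 0.451
grasp_force: 0.0
t: 30.08
position: [0.5073, -0.093, 0.198]
tcp_rot: [[0.0, 1.0, 0.005], [1.0, -0.0, -0.002], [-0.002, 0.005, -1.0]]
force: [-0.3, 0.4, -0.8]
opening: 0.45
grasp_force: 0.0
t: 30.5
position: [0.4813, 0.0103, 0.1962]
tcp_rot: [[-0.002, 1.0, 0.001], [1.0, 0.002, 0.002], [0.002, 0.001, -1.0]]
force: [0.7, 0.8, 0.1]
opening: 0.451
grasp_force: 0.0
```

View pics/f.png

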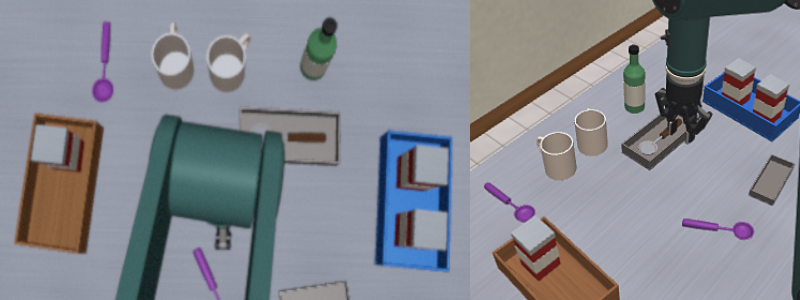

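The top view shows the spoon's handle at (307,137) inside the tray, and the side view shows its bowl inside at (648,148). The crate tin and both bin tins stand upright, and the mugs and bottle have not moved.

```bash
python3 -c "
from bench import ctrl
print(ctrl.finish_job())"
```

```text
the job is handed in; nothing more can be done
None
```

I handed the job in at about 31 s of the 72 s limit, with the full tin standing in the crate, both empty tins standing in the blue bin, and the spoon lying in the full-size tray; the judge returned no verdict.

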